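# Feel the bar cradle home on its hidden keys, then load the bar

### The arm

A 6-joint arm with a two-finger parallel gripper is mounted at the origin on a cart in front of the work surface, level with it; the furniture and walls round the work are solid. World frame = base frame: x ahead of the robot, y to its left, z up, the work surface at z = 0. Lengths are in m, angles in degrees, forces in N, time in s.
With the tool pointing down it reaches from about 0.325 to 0.775 m from the base axis. Payload 5.5 kg.
Tool frame: the origin (TCP) lies at the very end of the fingers, on their centre line; the grasp point (between the pads) lies pinch_z behind it (pinch_z is the distance from the TCP to the grasp point, in m); z points along the fingers, y is the line along which they close (so a half turn about z gives the same grasp; the last joint's range is limited). The gripper opens to 88 mm and grips with 3 to 60 N. Pads are 20 mm wide; open, the fingers measure 115 mm over their backs; the gripper's body (75 mm by 178 mm) begins 61 mm behind the grasp point.
Start: joints at [-76.072, 5.22, 70.514, -0, 104.267, -3.249], TCP at [0.177, -0.573, 0.223] pointing down, gripper open.
Joint ranges: [-164.24, 164.24], [-49.07, 125.15], [9.68, 141.18], [-86.29, 266.29], [3.28, 154.24], [-151.56, 151.56]. Speed limits (degrees/s): [147.25, 147.25, 172.46, 180, 180, 180].

### API

Orientations are given as a 3x3 rotation matrix whose columns are the frame's x, y, z axes.
In Python, from cell import read_state, snapshot, camera_params, sign_off, pinch_z gives the robot as it stands. The module is installed in compiled form; this text tells all that it offers.
- The arm moves only by the shell command python3 -m handwheel 'ROWS'. ROWS is JSON, one flat list of numbers, 7 for each row, row after row: the turn, a rotation vector about the tool's x, y, z in rad, then the shift along the tool's x, y, z in mm, then the closure, from 0 (fully open) to 1 (shut). A call has 1 to 5 rows; each row is the pose to reach, as a shift and turn from the pose commanded when the call began, along the tool's axes at that moment; what a row does not reach only later rows make up. A row lasts 1/12 s, in which the tool goes at most 41.7 mm and 7.16 degrees, less where a joint would pass 70% of its speed; a pose out of reach is approached as far as the arm can. A call with a gripper value outside its range is refused whole. The fingers move at their own pace and stop on an object; the grip force is fixed at half the most. Time passes only in rows, so rows that repeat a pose let the fingers close. It gives the time, the measured TCP pose, the force, the opening and the grip force at its end, in the units of the state.
- read_state(): the state, without advancing time (a new reading comes with each control period).
- snapshot(name): name is "scene" or "top"; returns the picture (420x560x3 uint8, red, green, blue); there is no depth.
- camera_params(name): a dict with "fx", "fy", "cx", "cy" (pixels), "R" (3x3) and "t" (3): a world point X has camera coordinates R X + t. Camera axes: x right, y down, z forward; pixel columns grow to the right and rows downward; lengths in m; the calibration is good to about 2 mm. A picture is of the moment at which its call begins. camera_params takes no time and is no camera call.
- sign_off(): hands the job in; it is judged then, once.
The state is a dict: "t": time; "joints": joint angles; "qvel": joint speeds; "joint_efforts": joint torques, N m; "eef_pos": TCP position; "eef_rot": TCP orientation; "wrist_force": force on the tool from outside, world axes, zero at the start; "ft_torque": the same for the moment, N m; "opening": finger opening in m; "gripper_force": force on a finger pad.
Only numpy, scipy, OpenCV 4.12 (cv2) and the standard library are available. Lean on these libraries where they do the work, as an engineer would, in place of code of your own. Each camera call takes 0.05 s, during which the arm holds its last target. There are 200 camera calls.

### The job

The blue-cheeked cradle is sitting proud on the round stamping stand because its feet have not found their pockets: without lifting it out, turn it under light pressure until you feel it drop fully home, flat on the stand. Then take the plain soap bar that stands on edge on the small wooden board and stand it on edge between the cradle's two cheeks, centred along them and resting on the cradle's floor. Leave the packs, glue stick and tape roll around undisturbed.

Things in the scene. Friction and masses are not known exactly. Their poses are not given: they have to be found in the camera images.
- stand: fixed grey round stand, 132 mm diameter; origin at the centre of its underside. Flat rim (radius 46 to 66 mm), top 25 mm above the table. Hidden under the cradle is a keyed plate, 2 mm below the rim's top, with a centre bore and three pockets 120 degrees apart. The pockets' angle differs every time, cannot be seen and is unrelated to this body's axes
- cradle: loose cradle, 0.4 kg nominal: aluminium disc 104 mm diameter, 8 mm thick, origin at the centre of its underside, z up, carrying two blue cheeks. Below it are a centre spigot, which stays in the stand's bore, and three 12 mm feet at 32 mm radius, 120 degrees apart. Underside 33 mm above the table as found (proud, riding on its feet), 25 mm when home on the rim: it drops 8 mm
- cradle_floor (a point): centre of the cradle's floor (disc top, 8 mm above its underside) between the two blue cheeks. The cheeks run along x, each 60 mm long, 8 mm thick, rising 33 mm above this point; 32 mm clear between them, 48 mm over their outsides (across y), ends open. The disc reaches 28 mm beyond each cheek's outer face
- cradle_axis (a point): the axis on which the cradle turns, at cheek-top height (41 mm above its underside), z up. Proud, it turns easily either way and meets one of three equally good seats within 100 degrees, never closer than 20 at first. A seat catches within about 4 degrees either side and keeps that play. The cradle's own weight drops it if the grip does not hold it up
- bar: loose plain cream soap bar standing on its long edge, 81 mm long (its x), 27 mm thick (its y), 68 mm high (its z), 0.13 kg nominal; origin at the centre of its underside. Starts on the small wooden board, whose top is 12 mm above the table
- board: fixed small wooden board, 150 x 90 mm, top 12 mm above the table; origin at the centre of its underside
- triple_a: bystander, loose: white banded stack of three packed bars, 84 x 71 mm, 80 mm high, near the stand; origin at the centre of its underside
- triple_b: bystander, loose: white banded stack of three packed bars, 84 x 73 mm, 80 mm high, near the board; origin at the centre of its underside
- glue_stick: bystander, loose: white and orange glue stick standing upright, 27 mm diameter, 97 mm high, near the stand; origin at the centre of its underside
- flat_bar: bystander, loose: wrapped soap bar lying flat, 81 x 105 mm with its wrapper ends, 27 mm high, beyond the board; origin on its underside
- tape_roll: bystander, loose: roll of packing tape lying flat, 108 mm diameter, 48 mm high; origin at the centre of its underside

How it is judged (in metres and radians):
On the way, in this order (a step that is already met when the one before it is completed fails the run):
1. the cradle has dropped fully home on the stand (z of cradle in the frame of stand below 0.027 m and angle between cradle's own z axis and vertical below 0.03 rad and horizontal distance between cradle and stand below 0.004 m), for 0.2 s.
2. the bar stands between the cradle's cheeks (z of bar in the frame of cradle below 0.011 m and horizontal distance between bar and cradle below 0.015 m and angle between bar's own z axis and vertical below 0.08 rad), for 0.2 s.
At the end, for the whole second after the job is handed in: The cradle is home on the stand (underside within 2 mm of the rim, level within 1.7 degrees, centred within 4 mm); the bar stands upright (within 4.5 degrees) on its floor (within 3 mm) between the cheeks, within 15 mm of its centre and 8 degrees of the cheeks' line; both released and at rest (all of step 1 and all of step 2 and z of bar in the frame of cradle above 0.004 m and angle between the x axis of bar and the x axis of cradle, either way round below 0.15 rad and linear speed of each of bar, cradle below 0.02 m/s); the robot touches nothing.
It fails at once if the cradle is lifted out of the stand (z of cradle in the frame of stand above 0.045 m).
It fails at once if a bystander is shifted by more than 25 mm or toppled (distance of any of triple_a, triple_b, glue_stick, flat_bar, tape_roll from where it was at the start of the episode above 0.025 m or angle between glue_stick's own z axis and vertical above 0.5 rad).
It also fails if it takes over 72 s, if anything falls off the work surface, if the arm or the gripper's body presses on something with over 40 N, if the wrist force passes 120 N, or if a joint passes its speed limit or range.

## Working session

There is one attempt and no reset: what is moved stays moved. The work goes in short steps, Python scripts to look and compute and a shell command to move; the robot and the scene stay as the last step left them, time stands still between calls to the robot, and variables do not carry over. Pictures are saved under pics/ and viewed, at most 10 in all, crops included, and the job is handed in when it is done.

```bash
mkdir -p pics; python3 - <<'E'
from cell import *
import cv2
print(pinch_z); s=read_state(); print(s['t'],s['eef_pos'],s['eef_rot'],s['opening'])
for n in("scene","top"):
    im=snapshot(n); cv2.imwrite(f"pics/{n}0.png",cv2.cvtColor(im,cv2.COLOR_RGB2BGR)); print(camera_params(n))
E
```

```text
0.0187
0.0 [ 0.17713475 -0.57295124  0.2215039 ] [[ 9.55395582e-01  2.95328773e-01 -4.43418658e-04]
 [ 2.95329075e-01 -9.55393718e-01  1.89216567e-03]
 [ 1.35171566e-04 -1.93872114e-03 -9.99998112e-01]] 0.08768873595452616
{'fx': 537.6592195058288, 'fy': 537.6592195058288, 'cx': 276.97418007522054, 'cy': 213.292480460806, 'R': array([[-0.86521424, -0.50139625,  0.00247375],
       [-0.25793043,  0.44084561, -0.85972498],
       [ 0.42997233, -0.74448435, -0.51075125]]), 't': array([0.31794305, 0.33273663, 0.93507728])}
{'fx': 416.67802277109996, 'fy': 416.67802277109996, 'cx': 284.5943651037111, 'cy': 211.64051158375204, 'R': array([[-0.00358733, -0.99988311,  0.01486293],
       [-0.99607848,  0.00225897, -0.08844528],
       [ 0.08840137, -0.01512193, -0.99597014]]), 't': array([-0.30083385,  0.5280499 ,  0.94696416])}
```

View pics/top0.png

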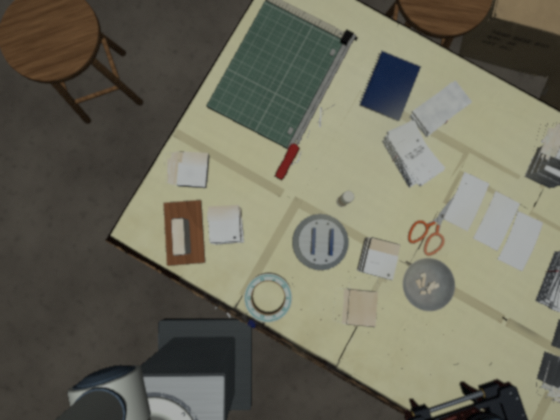

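View pics/scene0.png

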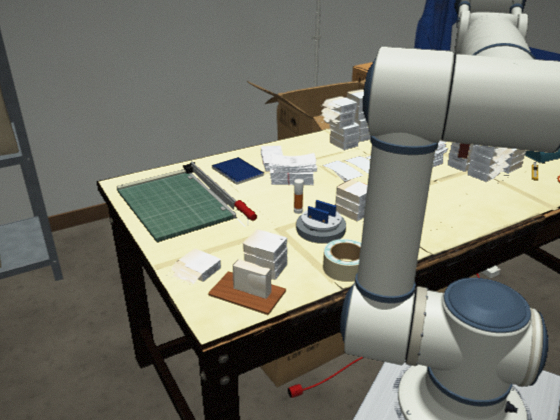

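The top view shows the stand and cradle at about (320,242), with the cheeks running nearly vertically in the image, and the bar on the board at about (180,237). Triples sit at (225,223) and (380,257), the glue at (346,198) and the tape at (268,297). I'll enlarge this area.

```bash
python3 - <<'E'
import cv2
im=cv2.imread("pics/top0.png")
a=cv2.resize(im[185:285,155:275],None,fx=4,fy=4,interpolation=cv2.INTER_CUBIC)
b=cv2.resize(im[185:285,280:360],None,fx=4,fy=4,interpolation=cv2.INTER_CUBIC)
cv2.imwrite("pics/crop0.png",cv2.hconcat([a,b]))
E
```

```text
(no output)
```

View pics/crop0.png

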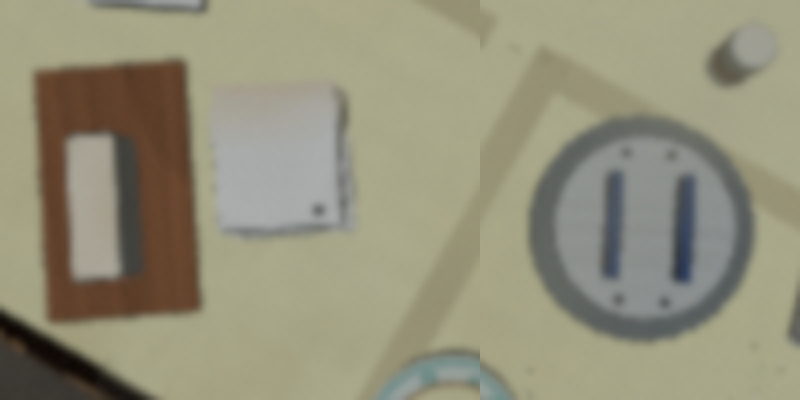

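The crop shows the bar's top face with corners at about (65,135), (113,132), (121,277), (72,281). The stand circle is centred at about (641.5,228), and the cheek tops are at u≈604–622 and 675–695.

```bash
cat > h.py <<'E'
import numpy as np, cv2
from cell import *
def ray(n,u,v,z):
    c=camera_params(n); d=c['R'].T@np.array([(u-c['cx'])/c['fx'],(v-c['cy'])/c['fy'],1]); o=-c['R'].T@c['t']
    return o+d*(z-o[2])/d[2]
def pix(n,X):
    c=camera_params(n); p=c['R']@np.array(X)+c['t']; return c['fx']*p[0]/p[2]+c['cx'],c['fy']*p[1]/p[2]+c['cy']
def togo(xy,z,ydir_deg=None,xdir_deg=None):
    "tool-frame shift mm and rotvec z to reach xy,z with tool x along xdir (mod 180)"
    s=read_state(); R=np.array(s['eef_rot']); d=np.array([*xy,z])-s['eef_pos']
    print('t',s['t'],'pos',s['eef_pos'].round(4),'open',round(s['opening'],4),'F',np.round(s['wrist_force'],1),'q',np.round(s['joints'],1))
    print('shift mm',(R.T@d*1000).round(1))
    if xdir_deg is not None:
        cur=np.degrees(np.arctan2(R[1,0],R[0,0])); e=(xdir_deg-cur+90)%180-90
        print('world yaw err',round(e,1),'tool rz rad',round(-np.radians(e),4),'tilt',R[:,2].round(4))
E
python3 - <<'E'
from h import *
L=lambda u,v:((u+.5)/4+154.5,(v+.5)/4+184.5)
Rr=lambda u,v:((u-480+.5)/4+279.5,(v+.5)/4+184.5)
B=np.array([ray('top',*L(*p),.08)[:2] for p in [(65,135),(113,132),(121,277),(72,281)]])
print('bar',B.mean(0),B.round(4).tolist())
x=(B[0]+B[1]-B[2]-B[3])/2; print('len',np.linalg.norm(x),'ang',np.degrees(np.arctan2(x[1],x[0])), 'th',np.linalg.norm(B[0]-B[1]))
print('stand',ray('top',*Rr(641.5,228),.025))
C=[ray('top',*Rr(*p),.074)[:2] for p in [(616,171),(690,175),(686,283),(612,279)]]
C=np.array(C);print('cheeks',C.mean(0));x=C[0]+C[1]-C[2]-C[3];print('ang',np.degrees(np.arctan2(x[1],x[0])),np.linalg.norm(x)/2,np.linalg.norm(C[0]-C[1]))
for n,u,v,z in[('glue',347.5,196.5,.097),('tripA',381,253,.08),('tripB',225,223,.08),('tape',268,297,.048)]: print(n,ray('top',u,v,z))
togo(ray('top',*Rr(641.5,228),.025)[:2],.14,xdir_deg=np.degrees(np.arctan2(x[1],x[0])))
E
```

```text
bar [ 0.46921463 -0.06817913] [[0.5081, -0.0523], [0.5097, -0.0785], [0.4306, -0.0842], [0.4285, -0.0577]]
len 0.07953494253482668 ang 4.027513412735351 th 0.026219278401932354
stand [ 0.45708426 -0.38442327  0.025     ]
cheeks [ 0.45689876 -0.38479522]
ang -2.7942612834509664 0.0594993513858482 0.04104169464905462
glue [ 0.55356931 -0.43819506  0.097     ]
tripA [ 0.43086921 -0.51251787  0.08      ]
tripB [ 0.49762635 -0.17074739  0.08      ]
tape [ 0.33345917 -0.26420514  0.048     ]
t 0.1 pos [ 0.1771 -0.573   0.2216] open 0.0877 F [-0.4 -0.5 -0.3] q [-76.1   5.3  70.6  -0.  104.3  -3.2]
shift mm [323.2 -97.3  81.8]
world yaw err -20.0 tool rz rad 0.3485 tilt [-4.0e-04  1.7e-03 -1.0e+00]
```

```bash
python3 -m handwheel '[0,0,0.07,40,-12,0,0, 0,0,0.14,78,-23,0,0, 0,0,0.21,116,-35,0,0, 0,0,0.28,154,-46,0,0, 0,0,0.3485,192,-58,0,0]'; python3 - <<'E'
from h import *
togo((.457,-.3845),.14,xdir_deg=-2.8)
E
```

```text
t: 0.52
eef_pos: [0.3446, -0.4598, 0.2221]
eef_rot: [[0.999, -0.053, -0.0], [-0.053, -0.999, 0.001], [-0.0, -0.001, -1.0]]
wrist_force: [0.6, -0.2, 0.4]
opening: 0.0878
gripper_force: 0.0
t 0.5167 pos [ 0.3446 -0.4598  0.2221] open 0.0878 F [ 0.6 -0.2  0.4] q [-56.5   1.3  74.6   0.  104.1  36.5]
shift mm [108.3 -81.1  82.1]
world yaw err 0.2 tool rz rad -0.0038 tilt [-4.e-04  7.e-04 -1.e+00]
```

```bash
python3 -m handwheel '[0,0,0,33,-25,20,0, 0,0,0,66,-50,40,0, 0,0,0,99,-75,65,0, 0,0,0,109,-81,82,0, 0,0,0,109,-81,82,0]'; python3 - <<'E'
from h import *
togo((.457,-.3845),.049,xdir_deg=-2.8)
E
```

```text
t: 0.93
eef_pos: [0.458, -0.3805, 0.1337]
eef_rot: [[0.999, -0.044, -0.006], [-0.043, -0.999, 0.008], [-0.006, -0.008, -1.0]]
wrist_force: [-0.7, 0.2, -1.2]
opening: 0.0877
gripper_force: 0.0
t 0.9333 pos [ 0.458  -0.3805  0.1337] open 0.0877 F [-0.7  0.2 -1.2] q [-43.1   5.   79.7   0.1  95.8  49.4]
shift mm [-0.3  4.6 84.7]
world yaw err -0.3 tool rz rad 0.0054 tilt [-0.0057  0.0079 -1.    ]
```

```bash
python3 -m handwheel '[0,0,0,0,0,0,0, 0,0,0,0,0,0,0, 0,0,0,0,0,0,0]'; python3 - <<'E'
from h import *
togo((.457,-.3845),.049,xdir_deg=-2.8)
E
```

```text
t: 1.18
eef_pos: [0.4559, -0.3868, 0.1422]
eef_rot: [[0.999, -0.05, 0.001], [-0.05, -0.999, -0.002], [0.001, 0.002, -1.0]]
wrist_force: [-1.7, 0.1, 0.6]
opening: 0.0879
gripper_force: 0.0
t 1.1833 pos [ 0.4559 -0.3868  0.1422] open 0.0879 F [-1.7  0.1  0.6] q [-43.6   4.7  79.2  -0.   96.   49.3]
shift mm [ 0.9 -2.5 93.2]
world yaw err 0.1 tool rz rad -0.0012 tilt [ 0.0013 -0.0018 -1.    ]
```

```bash
python3 -m handwheel '[0,0,0,0,0,25,0, 0,0,0,0,0,55,0, 0,0,0,0,0,80,0, 0,0,0,0,0,91,0.3, 0,0,0,0,0,91,0.42]'; python3 -m handwheel '[0,0,0,0,0,0,0.42, 0,0,0,0,0,0,0.42, 0,0,0,0,0,0,0.42, 0,0,0,0,0,0,0.42]';python3 - <<'E'
from h import *
togo((.457,-.3845),.049,xdir_deg=-2.8)
E
```

```text
t: 1.6
eef_pos: [0.4544, -0.3855, 0.0473]
eef_rot: [[0.999, -0.05, -0.003], [-0.05, -0.999, 0.003], [-0.003, -0.003, -1.0]]
wrist_force: [0.4, -0.1, -0.2]
opening: 0.0779
gripper_force: 0.0
t: 1.93
eef_pos: [0.4571, -0.3864, 0.0518]
eef_rot: [[0.999, -0.049, 0.002], [-0.049, -0.999, -0.002], [0.002, 0.002, -1.0]]
wrist_force: [0.5, 0.8, -0.0]
opening: 0.0525
gripper_force: 0.0
t 1.9333 pos [ 0.4571 -0.3864  0.0518] open 0.0525 F [ 0.5  0.8 -0. ] q [-43.5   6.7  86.3  -0.   86.8  49.3]
shift mm [-0.2 -1.9  2.8]
world yaw err -0.0 tool rz rad 0.0 tilt [ 0.0024 -0.0023 -1.    ]
```

```bash
cat > st.py <<'E'
from h import *
s=read_state(); R=s['eef_rot']; print('yaw',round(np.degrees(np.arctan2(R[1,0],R[0,0])),1),'F',np.round(s['wrist_force'],1),'T',np.round(s['ft_torque'],2),'q6',round(s['joints'][5],1),'z',round(s['eef_pos'][2],4))
u,v=pix('scene',(.457,-.3845,.07)); im=snapshot('scene')[int(v)-45:int(v)+45,int(u)-50:int(u)+50]
m=cv2.inRange(cv2.cvtColor(im,cv2.COLOR_RGB2HSV),(105,100,30),(130,255,255)); ys,xs=np.nonzero(m); print('blue',len(ys),ys.mean()+int(v)-45 if len(ys) else None)
cv2.imwrite('pics/last.png',cv2.resize(im[:,:,::-1],None,fx=5,fy=5,interpolation=cv2.INTER_CUBIC))
E
python3 st.py
python3 -m handwheel '[0,0,-0.06,0,0,0,0.42, 0,0,-0.12,0,0,0,0.42, 0,0,-0.18,0,0,0,0.42, 0,0,-0.24,0,0,0,0.42, 0,0,-0.3,0,0,0,0.42]'; python3 st.py
```

```text
yaw -2.8 F [ 0.5  0.8 -0. ] T [ 0.01 -0.03 -0.  ] q6 49.3 z 0.0518
blue 254 210.48031496062993
t: 2.4
eef_pos: [0.4568, -0.3856, 0.0505]
eef_rot: [[0.968, 0.252, 0.001], [0.252, -0.968, -0.001], [0.001, 0.001, -1.0]]
wrist_force: [0.5, 0.5, 0.1]
opening: 0.0507
gripper_force: 1.2
yaw 14.6 F [0.5 0.5 0.1] T [ 0.14 -0.06 -0.08] q6 32.0 z 0.0505
blue 214 210.55607476635515
```

View pics/last.png

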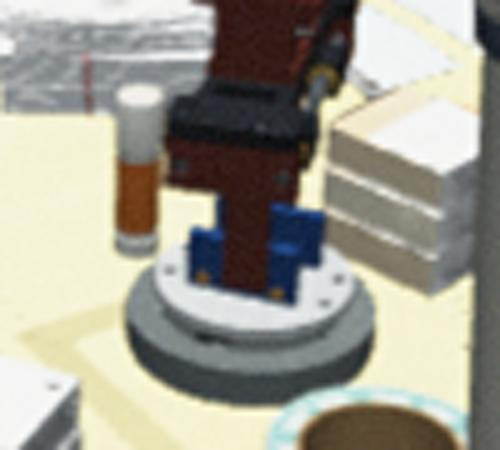

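The crop shows the fingers straddling the cheeks and the cradle still proud, with a dark gap under the disc. It is turning with the grip, so I'll keep going in smaller calls.

```bash
python3 -m handwheel '[0,0,-0.04,0,0,0,0.42, 0,0,-0.08,0,0,0,0.42, 0,0,-0.12,0,0,0,0.42, 0,0,-0.16,0,0,0,0.42]'|tail -3; python3 st.py
python3 -m handwheel '[0,0,-0.04,0,0,0,0.42, 0,0,-0.08,0,0,0,0.42, 0,0,-0.12,0,0,0,0.42, 0,0,-0.12,0,0,0,0.42]'|tail -3; python3 st.py
```

```text
wrist_force: [1.0, 0.5, 1.2]
opening: 0.0511
gripper_force: 1.4
yaw 23.6 F [1.  0.5 1.2] T [ 0.15 -0.05 -0.08] q6 23.0 z 0.0505
blue 232 210.03879310344828
wrist_force: [0.2, -0.1, 0.3]
opening: 0.051
gripper_force: 0.0
yaw 30.4 F [ 0.2 -0.1  0.3] T [-0.11 -0.02  0.02] q6 16.1 z 0.0499
blue 229 213.7423580786026
```

View pics/last.png

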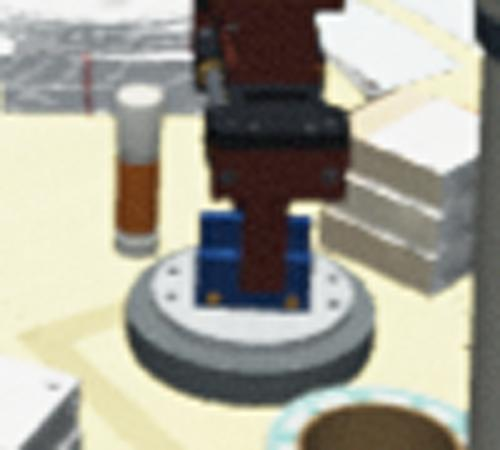

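The disc now sits flat on the rim with the gap gone, so the cradle is home. I'll close gently on the cheeks to get their exact line and centre from the tool pose.

```bash
python3 -m handwheel '[0,0,0,0,0,0,0.5, 0,0,0,0,0,0,0.5, 0,0,0,0,0,0,0.5, 0,0,0,0,0,0,0.5]'; python3 st.py;  python3 -m handwheel '[0,0,0,0,0,0,0.3, 0,0,0,0,0,0,0.2, 0,0,0,0,0,0,0.2, 0,0,0,0,0,-30,0.2, 0,0,0,0,0,-70,0.2]'; python3 -m handwheel '[0,0,0,0,0,-30,0.2, 0,0,0,0,0,-60,0.2, 0,0,0,0,0,-60,0.4, 0,0,0,0,0,-60,0.4, 0,0,0,0,0,-60,0.4]'; python3 - <<'E'
from h import *
togo((.4692,-.0682),.19,xdir_deg=4)
E
```

```text
t: 3.55
eef_pos: [0.4565, -0.3858, 0.0499]
eef_rot: [[0.863, 0.506, 0.0], [0.506, -0.863, -0.0], [0.0, 0.001, -1.0]]
wrist_force: [0.4, -0.7, 1.3]
opening: 0.049
gripper_force: 29.2
yaw 30.4 F [ 0.4 -0.7  1.3] T [-0.12 -0.11 -0.12] q6 16.1 z 0.0499
blue 234 213.8888888888889
t: 4.02
eef_pos: [0.4543, -0.3836, 0.1151]
eef_rot: [[0.862, 0.507, -0.007], [0.507, -0.862, 0.007], [-0.003, -0.01, -1.0]]
wrist_force: [0.6, -1.0, 0.1]
opening: 0.0702
gripper_force: 0.0
t: 4.43
eef_pos: [0.4561, -0.3853, 0.1787]
eef_rot: [[0.862, 0.507, -0.001], [0.507, -0.862, 0.001], [-0.0, -0.001, -1.0]]
wrist_force: [0.5, -0.1, -0.1]
opening: 0.0547
gripper_force: 0.0
t 4.4333 pos [ 0.4561 -0.3853  0.1787] open 0.0547 F [ 0.5 -0.1 -0.1] q [-43.5   4.6  75.6  -0.   99.9  16.1]
shift mm [ 172.  -266.8  -11. ]
world yaw err -26.4 tool rz rad 0.4615 tilt [-8.e-04  8.e-04 -1.e+00]
```

```bash
python3 -m handwheel '[0,0,0.09,18,-28,0,0.4, 0,0,0.18,39,-61,0,0.4, 0,0,0.27,60,-94,0,0.4, 0,0,0.36,81,-127,0,0.4, 0,0,0.4615,102,-160,0,0.4]'|head -2; python3 - <<'E'
from h import *
togo((.4692,-.0682),.17,xdir_deg=4)
E
```

```text
t: 4.85
eef_pos: [0.462, -0.1939, 0.1769]
t 4.85 pos [ 0.462  -0.1939  0.1769] open 0.0527 F [ 0.9 -0.3  0.9] q [-26.7 -10.1  90.    0.  100.3  59.6]
shift mm [  15.3 -125.     7.1]
world yaw err 0.3 tool rz rad -0.0051 tilt [-0.0037  0.002  -1.    ]
```

```bash
python3 -m handwheel '[0,0,0,4,-33,0,0.4, 0,0,0,8,-66,0,0.4, 0,0,0,12,-98,0,0.4, 0,0,0,15,-120,7,0.4, 0,0,0,15,-125,7,0.4]'|head -2;python3 -m handwheel '[0,0,0,0,0,0,0.4, 0,0,0,0,0,0,0.4, 0,0,0,0,0,0,0.4, 0,0,0,0,0,0,0.4, 0,0,0,0,0,0,0.4]'|head -2; python3 - <<'E'
from h import *
togo((.4692,-.0682),.052,xdir_deg=4)
im=snapshot('scene');u,v=pix('scene',(.4692,-.0682,.1));u,v=int(u),int(v)
cv2.imwrite('pics/bar.png',cv2.resize(im[v-60:v+60,u-60:u+60,::-1],None,fx=4.5,fy=4.5,interpolation=cv2.INTER_CUBIC))
E
```

```text
t: 5.27
eef_pos: [0.4683, -0.0668, 0.1694]
t: 5.68
eef_pos: [0.4694, -0.0713, 0.1726]
t 5.6833 pos [ 0.4694 -0.0713  0.1726] open 0.0526 F [-0.2 -0.6  0.4] q [-12.7 -14.5  94.2  -0.  100.3  73.4]
shift mm [  0.   -3.1 120.6]
world yaw err 0.1 tool rz rad -0.0018 tilt [-2.e-04 -2.e-04 -1.e+00]
```

View pics/bar.png

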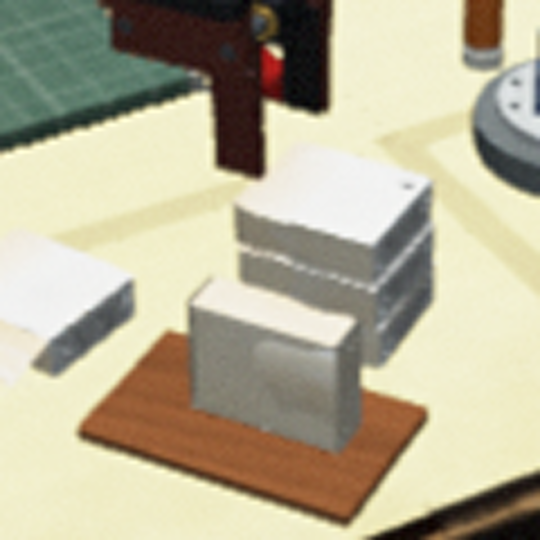

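The open gripper is above the bar, which stands on edge on the board with triple_b behind it. I'll descend and grip.

```bash
python3 -m handwheel '[0,0,0,0,-3,30,0.4, 0,0,0,0,-3,65,0.4, 0,0,0,0,-3,90,0.4, 0,0,0,0,-3,110,0.4, 0,0,0,0,-3,121,0.4]'; python3 -m handwheel '[0,0,0,0,0,0,0.4, 0,0,0,0,0,0,0.4, 0,0,0,0,0,0,0.55, 0,0,0,0,0,0,0.65, 0,0,0,0,0,0,0.7]';python3 -m handwheel '[0,0,0,0,0,0,0.8, 0,0,0,0,0,0,0.8, 0,0,0,0,0,0,0.8, 0,0,0,0,0,0,0.8]'; python3 - <<'E'
from h import *
togo((.4692,-.0682),.052,xdir_deg=4)
E
```

```text
t: 6.15
eef_pos: [0.4677, -0.0674, 0.0486]
eef_rot: [[0.998, 0.069, -0.004], [0.069, -0.998, 0.001], [-0.004, -0.001, -1.0]]
wrist_force: [0.8, -0.0, -0.6]
opening: 0.0531
gripper_force: 0.0
t: 6.57
eef_pos: [0.4702, -0.0674, 0.0533]
eef_rot: [[0.998, 0.07, 0.003], [0.07, -0.998, -0.001], [0.003, 0.001, -1.0]]
wrist_force: [0.5, -0.6, 0.5]
opening: 0.0361
gripper_force: 0.0
t: 6.9
eef_pos: [0.4698, -0.0673, 0.0525]
eef_rot: [[0.998, 0.07, 0.002], [0.07, -0.998, -0.0], [0.002, 0.0, -1.0]]
wrist_force: [-0.5, -0.4, 4.7]
opening: 0.0261
gripper_force: 30.0
t 6.9 pos [ 0.4698 -0.0673  0.0525] open 0.0261 F [-0.5 -0.4  4.7] q [-12.3 -12.6 104.9  -0.   87.6  73.7]
shift mm [-0.6  0.9  0.5]
world yaw err 0.0 tool rz rad -0.0 tilt [ 1.5e-03 -4.0e-04 -1.0e+00]
```

```bash
python3 -m handwheel '[0,0,0,0,0,-20,0.8, 0,0,0,0,0,-50,0.8, 0,0,0,0,0,-85,0.8, 0,0,0,0,0,-115,0.8, 0,0,0,0,0,-130,0.8]'; python3 - <<'E'
from h import *
togo((.4567,-.3855),.18,xdir_deg=30.4)
E
```

```text
t: 7.32
eef_pos: [0.47, -0.0673, 0.1855]
eef_rot: [[0.998, 0.07, 0.004], [0.07, -0.998, -0.001], [0.004, 0.001, -1.0]]
wrist_force: [-0.2, -0.5, -1.8]
opening: 0.0266
gripper_force: 30.0
t 7.3167 pos [ 0.47   -0.0673  0.1855] open 0.0266 F [-0.2 -0.5 -1.8] q [-12.3 -14.7  93.1   0.  101.3  73.7]
shift mm [-35.5 316.5   5.7]
world yaw err 26.4 tool rz rad -0.4607 tilt [ 4.1e-03 -8.0e-04 -1.0e+00]
```

```bash
python3 -m handwheel '[0,0,-0.05,-3,28,0,0.8, 0,0,-0.1,-7,58,0,0.8, 0,0,-0.15,-10,90,0,0.8, 0,0,-0.2,-14,122,0,0.8, 0,0,-0.25,-17,154,0,0.8]'|head -2; python3 -m handwheel '[0,0,0,0,0,0,0.8]' | head -2; python3 - <<'E'
from h import *
togo((.4567,-.3855),.18,xdir_deg=30.4)
E
```

```text
t: 7.73
eef_pos: [0.4624, -0.2232, 0.1809]
t: 7.82
eef_pos: [0.4618, -0.2265, 0.1801]
t 7.8167 pos [ 0.4618 -0.2265  0.1801] open 0.0262 F [-0.3 -0.2 -2.1] q [-2.980e+01 -8.200e+00  8.800e+01 -1.000e-01  1.003e+02  4.200e+01]
shift mm [-54.5 149.5   0.3]
world yaw err 12.2 tool rz rad -0.2132 tilt [-0.0027 -0.0013 -1.    ]
```

```bash
python3 -m handwheel '[0,0,-0.05,-11,30,0,0.8, 0,0,-0.1,-22,60,0,0.8, 0,0,-0.15,-34,95,0,0.8, 0,0,-0.19,-46,128,0,0.8, 0,0,-0.2132,-54.5,151,0,0.8]'|head -2; python3 -m handwheel '[0,0,0,0,0,0,0.8,0,0,0,0,0,0,0.8,0,0,0,0,0,0,0.8,0,0,0,0,0,0,0.8,0,0,0,0,0,0,0.8]' | head -2;python3 -m handwheel '[0,0,0,0,0,0,0.8,0,0,0,0,0,0,0.8,0,0,0,0,0,0,0.8,0,0,0,0,0,0,0.8,0,0,0,0,0,0,0.8]' | head -2; python3 - <<'E'
from h import *
togo((.4567,-.3855),.0735,xdir_deg=30.4)
E
```

```text
t: 8.23
eef_pos: [0.4581, -0.3844, 0.1803]
t: 8.65
eef_pos: [0.4592, -0.3812, 0.1819]
t: 9.07
eef_pos: [0.4588, -0.3824, 0.1817]
t 9.0667 pos [ 0.4588 -0.3824  0.1817] open 0.0262 F [-0.   0.1 -1.7] q [-43.1   4.5  75.4   0.  100.1  16.4]
shift mm [ -3.4   1.6 108.2]
world yaw err -0.1 tool rz rad 0.0025 tilt [ 1.e-04 -1.e-04 -1.e+00]
```

```bash
python3 -m handwheel '[0,0,0,-3.4,1.6,20,0.8,0,0,0.002,-3.4,1.6,40,0.8,0,0,0.002,-3.4,1.6,60,0.8,0,0,0.002,-3.4,1.6,69,0.8,0,0,0.002,-3.4,1.6,69,0.8]'|head -2; python3 -m handwheel '[0,0,0,0,0,0,0.8,0,0,0,0,0,0,0.8,0,0,0,0,0,0,0.8,0,0,0,0,0,0,0.8,0,0,0,0,0,0,0.8]' | head -2;python3 - <<'E'
from h import *
togo((.4567,-.3855),.0735,xdir_deg=30.4)
im=snapshot('scene');u,v=pix('scene',(.457,-.3845,.1));u,v=int(u),int(v)
cv2.imwrite('pics/ins.png',cv2.resize(im[v-50:v+50,u-60:u+60,::-1],None,fx=5,fy=5,interpolation=cv2.INTER_CUBIC))
E
```

```text
t: 9.48
eef_pos: [0.4555, -0.3846, 0.1095]
t: 9.9
eef_pos: [0.457, -0.3859, 0.1137]
t 9.9 pos [ 0.457  -0.3859  0.1137] open 0.0261 F [ 0.6 -0.4 -1.4] q [-43.4   5.2  81.6  -0.   93.1  16.1]
shift mm [-0.  -0.5 40.2]
world yaw err -0.0 tool rz rad 0.0004 tilt [ 0.0012 -0.0012 -1.    ]
```

View pics/ins.png

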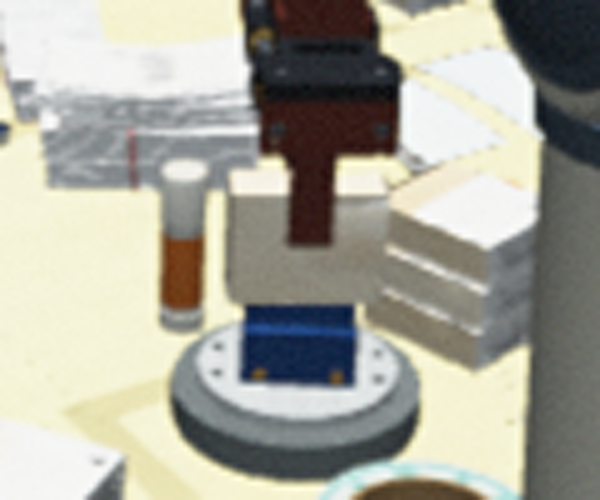

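The bar hangs level and parallel above the cheeks, roughly centred (bar u≈307, cheeks u≈298). I'll lower it in steps and watch the force.

```bash
python3 -m handwheel '[0,0,0,0,-0.3,4,0.8,0,0,0,0,-0.3,8,0.8,0,0,0,0,-0.3,12,0.8,0,0,0,0,-0.3,15,0.8,0,0,0,0,-0.3,15,0.8]'; python3 st.py
```

```text
t: 10.37
eef_pos: [0.4563, -0.3853, 0.0965]
eef_rot: [[0.862, 0.506, -0.001], [0.506, -0.862, 0.0], [-0.0, -0.001, -1.0]]
wrist_force: [1.3, 0.2, -2.8]
opening: 0.0265
gripper_force: 30.0
yaw 30.4 F [ 1.3  0.2 -2.8] T [-0.26 -0.15 -0.03] q6 16.1 z 0.0965
blue 221 216.4660633484163
```

```bash
python3 -m handwheel '[0,0,0,0,0,5,0.8,0,0,0,0,0,10,0.8,0,0,0,0,0,15,0.8,0,0,0,0,0,20,0.8,0,0,0,0,0,21,0.8]'|head -5; python3 -m handwheel '[0,0,0,0,0,0,0.8,0,0,0,0,0,0,0.8,0,0,0,0,0,1,0.8]'; python3 st.py
```

```text
t: 10.83
eef_pos: [0.4563, -0.3853, 0.0754]
eef_rot: [[0.862, 0.506, -0.0], [0.506, -0.862, 0.0], [-0.0, -0.001, -1.0]]
wrist_force: [1.5, -1.6, -1.1]
opening: 0.0258
t: 11.08
eef_pos: [0.4565, -0.3852, 0.0759]
eef_rot: [[0.862, 0.506, -0.0], [0.506, -0.862, 0.0], [0.0, -0.0, -1.0]]
wrist_force: [0.1, -0.9, -0.8]
opening: 0.0264
gripper_force: 30.0
yaw 30.4 F [ 0.1 -0.9 -0.8] T [-0.07 -0.02 -0.05] q6 16.1 z 0.0759
blue 223 216.71748878923768
```

```bash
python3 -m handwheel '[0,0,0,0,0,1,0.8,0,0,0,0,0,2,0.8,0,0,0,0,0,2,0.8]'; python3 st.py
```

```text
t: 11.38
eef_pos: [0.4565, -0.3853, 0.0736]
eef_rot: [[0.862, 0.506, -0.0], [0.506, -0.862, 0.0], [0.0, -0.0, -1.0]]
wrist_force: [-0.1, -0.2, -0.5]
opening: 0.0258
gripper_force: 30.0
yaw 30.4 F [-0.1 -0.2 -0.5] T [-0.01 -0.01 -0.  ] q6 16.1 z 0.0736
blue 221 216.7420814479638
```

```bash
python3 -m handwheel '[0,0,0,0,0,0.7,0.8,0,0,0,0,0,0.7,0.8,0,0,0,0,0,0.7,0.8]'; python3 -m handwheel '[0,0,0,0,0,0,0.7,0,0,0,0,0,0,0.6,0,0,0,0,0,0,0.5,0,0,0,0,0,0,0.45,0,0,0,0,0,0,0.45]'
```

```text
t: 11.68
eef_pos: [0.4565, -0.3853, 0.0736]
eef_rot: [[0.862, 0.506, 0.0], [0.506, -0.862, -0.0], [0.0, 0.0, -1.0]]
wrist_force: [-1.7, 0.3, 2.6]
opening: 0.0262
gripper_force: 30.0
t: 12.1
eef_pos: [0.4565, -0.3853, 0.0726]
eef_rot: [[0.862, 0.506, -0.0], [0.506, -0.862, 0.0], [-0.0, -0.0, -1.0]]
wrist_force: [-1.4, -0.7, -0.2]
opening: 0.0471
gripper_force: 0.0
```

Contact showed as +2.6 N with no further descent, so the bar is on the floor and released. I'll retreat upward and look.

```bash
python3 -m handwheel '[0,0,0,0,0,-15,0.4,0,0,0,0,0,-40,0.4,0,0,0,0,0,-75,0.4,0,0,0,0,0,-105,0.4,0,0,0,0,0,-125,0.4]'|head -2;python3 -m handwheel '[0,0,0,-30,0,-10,0.4,0,0,0,-60,0,-10,0.4,0,0,0,-90,0,-10,0.4,0,0,0,-100,0,-10,0.4,0,0,0,-100,0,-10,0.4]'|head -5;python3 - <<'E'
from h import *
im=snapshot('scene');u,v=pix('scene',(.457,-.3845,.1));u,v=int(u),int(v)
a=cv2.resize(im[v-35:v+45,u-40:u+40,::-1],None,fx=5,fy=5,interpolation=cv2.INTER_CUBIC)
im=snapshot('top');u,v=pix('top',(.457,-.3845,.08));u,v=int(u),int(v)
b=cv2.resize(im[v-40:v+40,u-40:u+40,::-1],None,fx=5,fy=5,interpolation=cv2.INTER_CUBIC)
cv2.imwrite('pics/fin.png',cv2.hconcat([a,b]))
E
```

```text
t: 12.52
eef_pos: [0.457, -0.3858, 0.2016]
t: 12.93
eef_pos: [0.3686, -0.4371, 0.208]
eef_rot: [[0.864, 0.504, -0.0], [0.504, -0.864, -0.0], [-0.0, 0.0, -1.0]]
wrist_force: [-0.6, 0.7, 0.1]
opening: 0.053
```

View pics/fin.png

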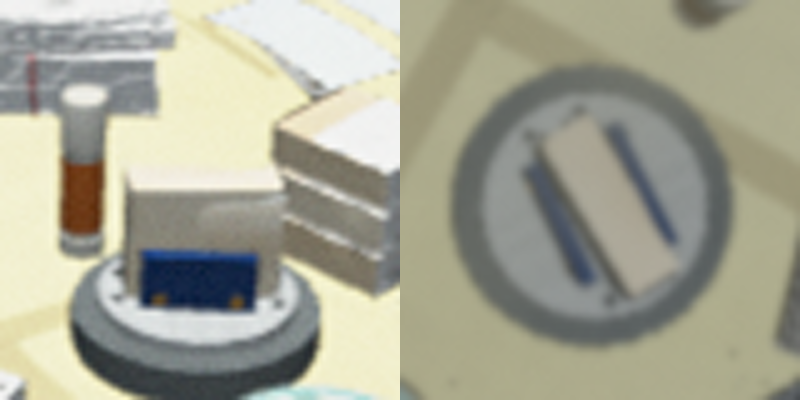

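The bar stands upright between the cheeks, centred to within a few mm, on the flat cradle. The neighbours are undisturbed and the arm is clear.

```bash
python3 -m handwheel '[0,0,0,0,0,0,0.4,0,0,0,0,0,0,0.4,0,0,0,0,0,0,0.4]'|head -1; python3 -c "
from cell import sign_off; print(sign_off())"
```

```text
t: 13.28
the job is handed in; nothing more can be done
None
```

The cradle dropped home on the stand, the bar stands on edge between its cheeks, centred to within a few mm, no neighbour moved as far as the pictures show, and the job was handed in at about 13 s (the hand-in returned no verdict).

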